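# Lever open the shielded store

## Task

The heavy steel flap of the small sample store is opened with the cranked lever that rocks on the stud beside it; the lever has been left swung aside. Without gripping or lifting anything, push the lever's handle sideways with the fingers until the full width of its toe is under the flap's lip, then press the long end down until the front edge of the lip has risen by at least 20 mm, and finish while still holding it down, so that the lever alone keeps the flap up. Do not touch the flap itself, and leave the gas burner, the measuring cylinder and the small flask where they stand.

Things in the scene. Friction and masses are not known exactly. Their poses are not given: they have to be found in the camera images.
- store: Fixed store: dark base plate 283x140x10 mm with, in a line, a post with upright stud (9 mm thick, top z = 98 mm) and a grey housing 145x120 mm, rim z = 78 mm. Origin under the stud on the worktop; x axis from stud to housing (x = 93 to 238 mm), z up. A sill (top z = 61.5 mm, x = 29 to 93, y = -60 to 60 mm) bears the lever's toe; a rubber bump stop at x = -105, top z = 53 mm, 50 mm wide, stops the handle.
- toe_home (a point): Fixed point at store x = 72, y = 0, z = 66.5 mm, on the sill under the lip, where the lever's toe tip must come; the lip covers 20 mm to either side of it along the store's y, so the 20 mm wide toe is fully under within 10 mm. A 6 mm stop pin at store x = 66, y = 20 mm stops the toe from swinging on past about y = 7 mm. Axes as the store's.
- flap (a joint): The heavy steel flap (2.8 kg nominal, 148 x 124 x 21 mm) on the housing, hinged at store x = 241 mm, z = 80 mm. 0 = shut; grows (rad) as its front rises. The front edge of the lip is 191 mm from the hinge, so 20 mm of lift is 0.105 rad. The lever raises it to about 0.17 rad when the handle meets the bump stop.
- lip (a point): Middle of the front edge of the flap's lip, on its top face. The lip is a steel tongue 40 mm wide and 8 mm thick that sticks out of the flap's front towards the stud; when shut its front edge is at store x = 50 mm, underside at z = 78 mm.
- lever: Loose cranked lever, dropped with a slotted hole over the stud and rocking on the round post. Origin: underside at the stud, z about 63 mm. x axis along the flat steel toe arm (10 mm thick, 20 mm wide, tip at x = 74 mm). A 16 mm handle tube, 205 mm long, rises from x = -14, z = 6 mm towards -x at 0.55 rad to the toe arm. It rests toe-heavy, toe on the sill, handle up.
- toe (a point): Tip of the lever's toe, half-way up. The lever starts swung 0.6 to 0.9 rad clockwise from above (its x axis against the store's), toe at the store's -y side, handle at its +y side; pushing the handle towards the store's -y side swings the toe under the lip, about 6 mm below it. It takes 1 to 2 N; the lever stays where it is left.
- shaft (a point): Point on the middle line of the lever's handle tube (16 mm thick), 95 mm along it from its foot (about 115 mm above the worktop): a place to push sideways, well below the pad.
- pad (a point): Middle of the top face of the black press pad (60 mm along the handle, 34 mm wide) at the lever's long end; about 180 mm above the worktop at rest. Pressing takes about 4 to 9 N once the toe meets the lip. The pad sinks about 65 to 75 mm for 20 mm of lip lift and about 105 mm in all. The handle comes down about level; the pad swings about 20 mm away from the stud.
- measuring_cylinder: Bystander: glass measuring cylinder, 201 mm tall, 57 mm foot, standing beyond the housing (store -y side). Origin at the centre of its foot.
- gas_burner: Bystander: laboratory gas burner on a grey cast foot, 81 x 145 mm, 142 mm tall, beyond the lever post (store -y side). Origin at the centre of its underside.
- flask_amber_1: Bystander: small conical flask with amber broth, 52 mm wide, 85 mm tall, on the robot's side of the housing. Origin at the centre of its foot.

How it is judged:
On the way, in this order (a step that is already met when the one before it is completed fails the run):
1. the lever's toe has been swung under the lip (y of toe in the frame of store between -0.012 and 0.012 m and value of joint flap below 0.02 rad), for 0.1 s.
2. the flap is raised by the lever (value of joint flap above 0.1 rad and contact force between lever and flap above 2 N), for 0.2 s.
At the end, for the whole second after the job is handed in: Through the last second the flap is still at 0.10 rad or more (lip edge up 19 mm), carried by the lever (over 2 N between them), the toe within 12 mm of the lip's middle, the fingers pressing the lever with over 1 N, and the lever on its post (origin below 90 mm) (all of step 2 and velocity of joint flap between -0.05 and 0.05 rad/s and contact force between the fingers and lever above 1 N and y of toe in the frame of store between -0.012 and 0.012 m and height (world z) of lever below 0.09 m); the arm keeps its last pose, push and grip.
It fails at once if the lever was lifted off its post (height (world z) of lever above 0.09 m).
It fails at once if the robot touched the flap (contact force between any of the fingers, the arm and flap above 1 N).
It fails at once if the measuring cylinder, burner or flask was moved or tipped (distance of any of measuring_cylinder, gas_burner, flask_amber_1 from where it was at the start of the episode above 0.02 m or angle between any of measuring_cylinder, gas_burner, flask_amber_1's own z axis and vertical above 0.3 rad).
It also fails if it takes over 45 s, if anything falls off the work surface, if the arm or the gripper's body presses on something with over 40 N, if the wrist force passes 120 N, or if a joint passes its speed limit or range.

## Robot

A 6-joint arm with a two-finger parallel gripper is mounted at the origin on the work surface; the furniture and walls round the work are solid. World frame = base frame: x ahead of the robot, y to its left, z up, the work surface at z = 0. Lengths are in m, angles in rad, forces in N, time in s.
With the tool pointing down it reaches from about 0.375 to 0.825 m from the base axis. Payload 5.5 kg.
Tool frame: the origin (TCP) lies at the very end of the fingers, on their centre line; the grasp point (between the pads) lies 19 mm behind it; z points along the fingers, x is the direction in which the jaws open and shut, and the axes are right-handed (so a half turn about z gives the same grasp; the last joint's range is limited). The gripper opens to 85 mm and grips with 20 to 120 N. Pads are 22 mm wide; open, the fingers measure 114 mm over their backs; the gripper's body (76 mm by 85 mm) begins 54 mm behind the grasp point. The pads swing forward as they close: fully open they stand 13 mm farther back than shut.
Start: joints at [-1.133, 0.314, -0.047, 1.21, 0, 1.571], TCP at [0.254, -0.543, 0.231] pointing down, gripper open.
Joint ranges: [-2.67, 2.67], [-0.69, 1.73], [-1.03, 1.25], [-2.08, 2.16], [-1.42, 1.45], [-3.14, 3.14]. Speed limits (rad/s): [2.39, 2.39, 3.01, 3.14, 3.14, 3.14].

## Interface

Orientations are given as a unit quaternion [w, x, y, z].
In Python, from cell import ctrl, snapshot, calibration, find_in, cut_out gives the robot as it stands.
- The arm moves only by the shell command python3 -m pendant 'ROWS'. ROWS is JSON, a list of rows, each a list of 7 numbers: the turn, a rotation vector about the tool's x, y, z in units of 5 degrees (1.0 is 5 degrees), then the shift along the tool's x, y, z in units of 40 mm (1.0 is 40 mm), then the gripper command: -1 is shut, 1 is fully open, values between are in proportion. In form: [[rx, ry, rz, dx, dy, dz, gripper], ...]. A call has exactly 8 rows; each row is the pose to reach, as a shift and turn from the pose measured when the call began, along the tool's axes at that moment; what a row does not reach only later rows make up. A row lasts 1/12 s, in which the tool goes at most 41.7 mm and 7.16 degrees, less where a joint would pass 70% of its speed; a pose out of reach is approached as far as the arm can. A call with a gripper value outside its range is refused whole. The fingers move at their own pace and stop on an object; the grip force is fixed at half the most. Time passes only in rows, so rows that repeat a pose let the fingers close, or fill a call up. It gives the time, the measured TCP pose, the force and the opening at its end, in the units of the state.
- ctrl.observe(): the state, without advancing time (a new reading comes with each control period).
- snapshot(name): name is "scene" or "top" or "wrist"; returns the picture (420x560x3 uint8, red, green, blue); there is no depth.
- calibration(name): a dict with "intrinsics" (3x3 intrinsics, pixels), "position" and "rotation" of the camera in the world. Camera axes: x right, y down, z forward; pixel columns grow to the right and rows downward; lengths in m; the calibration is good to about 2 mm. A picture is of the moment at which its call begins: read the wrist's pose just before it. calibration takes no time and is no camera call; for the wrist camera it gives the pose at the moment of the call.
- ctrl.close_job(): hands the job in, once; it reports no verdict.
Trained networks look in the newest picture that a camera, given by its name, has taken for a name from the list of things; names that differ only in an ending like _2 or _b are one class to them, and where a whole thing is asked for, a point or a joint stands for the part that bears it (a point fixed in the world has none). Each returns a list of dicts, best first, with "p" (0 to 1); they miss things now and then, are a little off and sometimes report something else, mostly with a low value. They report only what shows in the picture. A call takes as long as a camera call.
- find_in(label, camera): "centre" ([column, row] in pixels, amid what is visible of it).
- cut_out(label, camera): "pixels" (420x560 bool, what is visible of it) and "centre" ([column, row] in pixels, amid what is visible of it).
The state is a dict: "clock": time; "joint_pos": joint angles; "qvel": joint speeds; "joint_torque": joint torques, N m; "position": TCP position; "orientation": TCP orientation; "force": force on the tool from outside, world axes, zero at the start; "ft_torque": the same for the moment, N m; "width": finger opening in m.
Only numpy, scipy, OpenCV 4.12 (cv2) and the standard library are available. Lean on these libraries where they do the work, as an engineer would, in place of code of your own. Each camera call takes 0.05 s, during which the arm holds its last target.

## Working session

There is one attempt and no reset: what is moved stays moved. The work goes in short steps, Python scripts to look and compute and a shell command to move; the robot and the scene stay as the last step left them, time stands still between calls to the robot, and variables do not carry over. Pictures are saved under pics/ and viewed, and the job is handed in when it is done.

```bash
ls; mkdir -p pics; python3 - <<'E'
from cell import ctrl, snapshot, calibration, find_in, cut_out
import cv2
s=ctrl.observe(); print({k:(v if not hasattr(v,'__len__') else [round(float(x),4) for x in v]) for k,v in s.items()})
for n in ["scene","top","wrist"]:
    im=snapshot(n); cv2.imwrite(f"pics/a_{n}.png",im[:,:,::-1])
    c=calibration(n); print(n,c)
    if n!="wrist":
        for l in ["store","lever","toe","shaft","pad","lip","flap","measuring_cylinder","gas_burner","flask_amber_1"]:
            print(l,find_in(l,n)[:2])
E
```

```text
pics
{'clock': 0.0, 'joint_pos': [-1.133, 0.3142, -0.0481, 1.2102, 0.0, 1.5708], 'qvel': [0.0004, 0.0002, -0.0017, -0.0004, -0.0009, 0.0019], 'joint_torque': [0.0007, -53.9594, 33.9747, 0.0191, -0.0001, 0.0], 'position': [0.2541, -0.5429, 0.2304], 'orientation': [-0.0005, 0.8438, -0.5367, -0.0007], 'force': [-0.4078, -0.0602, -0.7774], 'ft_torque': [0.043, 0.081, 0.0348], 'width': 0.08564449870019925}
scene {'intrinsics': array([[523.66019126,   0.        , 273.35534489],
       [  0.        , 523.66019126, 214.43766643],
       [  0.        ,   0.        ,   1.        ]]), 'position': array([1.04945661, 0.39920874, 1.11038963]), 'rotation': array([-0.14207959,  0.50014791,  0.82186824, -0.23280477])}
store [{'centre': [294.3, 294.2], 'p': 0.92}]
lever [{'centre': [251.7, 217.5], 'p': 0.93}]
toe [{'centre': [251.1, 214.2], 'p': 0.68}]
shaft [{'centre': [250.6, 212.0], 'p': 0.72}, {'centre': [307.3, 302.9], 'p': 0.34}]
pad [{'centre': [251.3, 217.7], 'p': 0.76}]
lip [{'centre': [309.0, 300.4], 'p': 0.92}]
flap [{'centre': [306.2, 300.6], 'p': 0.84}, {'centre': [215.8, 310.2], 'p': 0.6
[... 600 characters left out ...]
]
toe []
shaft [{'centre': [291.3, 192.2], 'p': 0.88}]
pad [{'centre': [288.0, 190.5], 'p': 0.84}]
lip []
flap [{'centre': [210.7, 146.2], 'p': 0.84}]
measuring_cylinder [{'centre': [220.3, 105.6], 'p': 0.92}, {'centre': [231.8, 159.4], 'p': 0.17}]
gas_burner [{'centre': [283.4, 127.4], 'p': 0.69}]
flask_amber_1 [{'centre': [237.8, 269.0], 'p': 0.7}, {'centre': [290.2, 198.1], 'p': 0.46}]
wrist {'intrinsics': array([[301.48096245,   0.        , 276.61865492],
       [  0.        , 301.48096245, 211.15861855],
       [  0.        ,   0.        ,   1.        ]]), 'position': array([ 0.3184164 , -0.51541032,  0.37389645]), 'rotation': array([ 0.11534755,  0.83612803, -0.53126084, -0.07312174])}
```

View pics/a_scene.png

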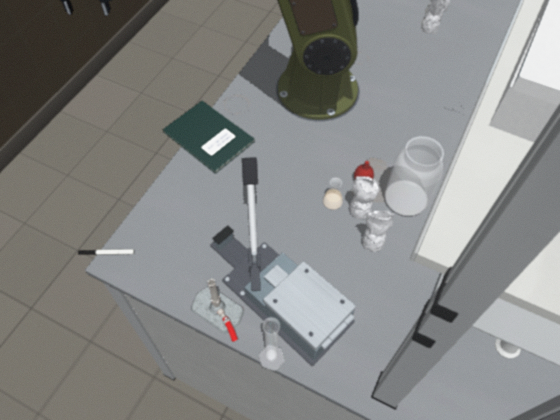

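View pics/a_top.png

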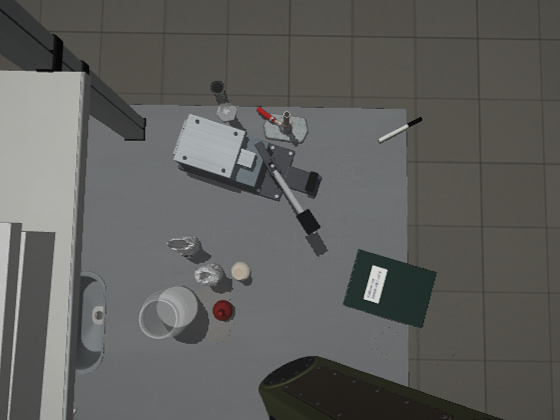

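```bash
python3 - <<'E'
import cv2
im=cv2.imread('pics/a_top.png')[90:300,170:350]
cv2.imwrite('pics/a_topz.png',cv2.resize(im,None,fx=2.85,fy=2.85,interpolation=cv2.INTER_CUBIC))
im=cv2.imread('pics/a_scene.png')[150:380,180:400]
cv2.imwrite('pics/a_scz.png',cv2.resize(im,None,fx=2.6,fy=2.6,interpolation=cv2.INTER_CUBIC))
E
```

```text
(no output)
```

View pics/a_topz.png

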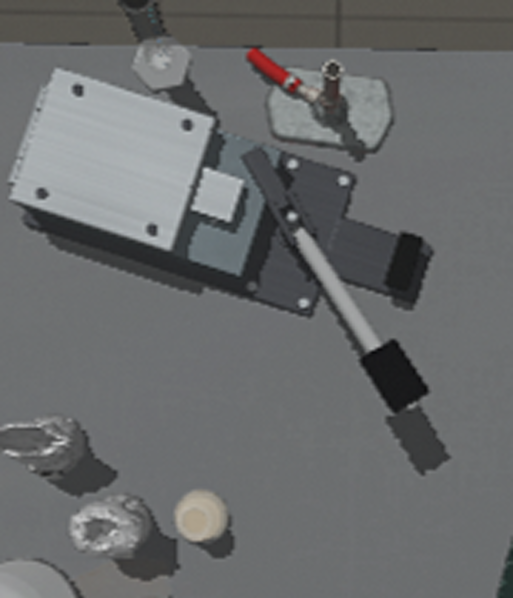

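View pics/a_scz.png

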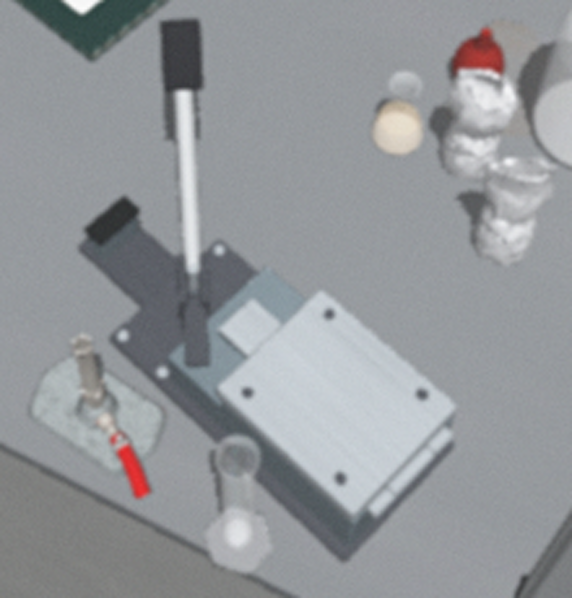

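```bash
cat > h.py <<'E'
import numpy as np
from scipy.spatial.transform import Rotation as R
from cell import ctrl, snapshot, calibration, find_in, cut_out
def q2R(q): q=np.asarray(q); return R.from_quat([q[1],q[2],q[3],q[0]]).as_matrix()
def onz(cal,uv,z):
    d=np.linalg.inv(cal['intrinsics'])@np.array([uv[0],uv[1],1.]); d=q2R(cal['rotation'])@d
    p=np.asarray(cal['position']); return p+d*(z-p[2])/d[2]
def ray(cal,uv):
    d=q2R(cal['rotation'])@np.linalg.inv(cal['intrinsics'])@np.array([uv[0],uv[1],1.]); return np.asarray(cal['position']),d/np.linalg.norm(d)
def tri(c1,u1,c2,u2):
    A=np.zeros((3,3));b=np.zeros(3)
    for c,u in((c1,u1),(c2,u2)):
        p,d=ray(c,u);M=np.eye(3)-np.outer(d,d);A+=M;b+=M@p
    return np.linalg.solve(A,b)
def proj(cal,P):
    q=q2R(cal['rotation']).T@(np.asarray(P)-cal['position']); u=cal['intrinsics']@q; return u[:2]/u[2]
E
python3 - <<'E'
from h import *
t=calibration('top');s=calibration('scene')
Z=lambda a,b:(170+a/2.85,90+b/2.85)
Y=lambda a,b:(180+a/2.6,150+b/2.6)
P={'stud':(Z(292,216),.098),'bump':(Z(406,263),.053),'lip':(Z(240,201),.086),'pad':(Z(397,376),.18),'toe':(Z(253,153),.07),
'f1':(Z(55,70),.1),'f2':(Z(216,120),.1),'f3':(Z(172,248),.1),'f4':(Z(12,195),.1)}
for k,(u,z) in P.items(): print(k,onz(t,u,z).round(4))
S={'bump':(Y(111,218),.053),'lip':(Y(236,317),.086),'pad':(Y(182,55),.18),'toe':(Y(197,365),.07),'fl':(Y(322,292),.1)}
for k,(u,z) in S.items(): print(k,onz(s,u,z).round(4))
print(tri(t,Z(397,376),s,Y(182,55)))
for n in ["measuring_cylinder","gas_burner","flask_amber_1"]:
    print(n)
# others
print(onz(t,(185,245),.05),onz(t,(208,272),.05),onz(t,(240,270),.02),onz(t,(287,128),.01))
E
```

```text
stud [0.6021 0.1184 0.098 ]
bump [0.5689 0.0164 0.053 ]
lip [0.6166 0.164  0.086 ]
pad [0.4624 0.0325 0.18  ]
toe [0.6626 0.1542 0.07  ]
f1 [0.7264 0.3261 0.1   ]
f2 [0.6846 0.1855 0.1   ]
f3 [0.5724 0.2207 0.1   ]
f4 [0.6161 0.3594 0.1   ]
bump [0.5711 0.0204 0.053 ]
lip [0.6198 0.1716 0.086 ]
pad [0.4639 0.0393 0.18  ]
toe [0.6665 0.1595 0.07  ]
fl [0.5729 0.2272 0.1   ]
[0.46148321 0.0345905  0.17445669]
measuring_cylinder
gas_burner
flask_amber_1
[0.40476213 0.33580073 0.05      ] [0.33835489 0.27586438 0.05      ] [0.34272225 0.19812306 0.02      ] [0.71928058 0.08239004 0.01      ]
```

```bash
cat >> h.py <<'E'
STUD=np.array([.603,.1205]); TH=np.deg2rad(72.6)
ex=np.array([np.cos(TH),np.sin(TH)]); ey=np.array([-np.sin(TH),np.cos(TH)])
def W(x,y,z): return np.r_[STUD+x*ex+y*ey,z]
def toS(p): d=np.asarray(p)[:2]-STUD; return np.r_[d@ex,d@ey,p[2]]
def st():
    s=ctrl.observe(); print('t',round(s['clock'],2),'store',toS(s['position']).round(4),'pos',np.round(s['position'],4),'F',np.round(s['force'],1),'w',round(s['width'],4)); return s
def Rt(ang): # tool x at world angle ang, z down
    c,d=np.cos(ang),np.sin(ang); return np.array([[c,d,0],[d,-c,0],[0,0,-1.]])
def plan(p,ang=None):
    s=st(); r=q2R(s['orientation']); sh=r.T@(np.asarray(p)-s['position'])/.04
    tu=R.from_matrix(r.T@Rt(TH-np.pi/2 if ang is None else ang)).as_rotvec()/np.deg2rad(5)
    print('turn',tu.round(2),'shift',sh.round(2))
E
python3 - <<'E'
from h import *
p=W(-.032,.085,.30); print(p); plan(p)
E
```

```text
[0.51232027 0.11538278 0.3       ]
t 1.15 store [-0.7378  0.1341  0.2313] pos [ 0.2544 -0.5434  0.2313] F [-0.5  0.5  0. ] w 0.085
turn [ 0.  -0.  -9.5] shift [-12.18 -12.82  -1.72]
```

```bash
python3 -m pendant '[[0,0,-1,-0.4,-0.4,-0.6,-1],[0,0,-2.2,-1,-1,-1.2,-1],[0,0,-3.4,-1.6,-1.7,-1.7,-1],[0,0,-4.6,-2.3,-2.4,-1.7,-1],[0,0,-5.8,-3,-3.1,-1.7,-1],[0,0,-7,-3.7,-3.8,-1.7,-1],[0,0,-8.2,-4.4,-4.5,-1.7,-1],[0,0,-9.4,-5,-5.2,-1.7,-1]]'; python3 - <<'E'
from h import *
plan(W(-.032,.085,.30))
E
```

```text
clock: 1.82
position: [0.3579, -0.272, 0.2996]
orientation: [0.0, 0.988, -0.153, 0.0]
force: [1.1, -0.2, -0.0]
width: 0.0002
t 1.82 store [-0.4479  0.1165  0.2996] pos [ 0.3579 -0.272   0.2996] F [ 1.1 -0.2 -0. ] w 0.0002
turn [ 0.   -0.01 -0.05] shift [ 7.40e-01 -1.04e+01 -1.00e-02]
```

```bash
python3 -m pendant '[[0,0,0,0.1,-0.8,0,-1],[0,0,0,0.2,-1.6,0,-1],[0,0,0,0.3,-2.4,0,-1],[0,0,0,0.4,-3.2,0,-1],[0,0,0,0.5,-4,0,-1],[0,0,0,0.6,-4.8,0,-1],[0,0,0,0.7,-5.6,0,-1],[0,0,0,0.7,-6.4,0,-1]]'; python3 -m pendant '[[0,0,0,0,-0.7,0,-1],[0,0,0,0,-1.4,0,-1],[0,0,0,0,-2.1,0,-1],[0,0,0,0,-2.8,0,-1],[0,0,0,0,-3.4,0,-1],[0,0,0,0,-3.9,0,-1],[0,0,0,0,-3.9,0.2,-1],[0,0,0,0,-3.9,0.5,-1]]'; python3 - <<'E'
from h import *
import cv2
plan(W(-.032,.085,.095))
for n in ["scene","wrist"]:
    im=snapshot(n); cv2.imwrite(f"pics/b_{n}.png",im[:,:,::-1])
E
```

```text
clock: 2.48
position: [0.463, -0.035, 0.2998]
orientation: [0.0, 0.988, -0.153, 0.001]
force: [1.1, -0.1, -0.7]
width: 0.0001
clock: 3.15
position: [0.5111, 0.1147, 0.2802]
orientation: [-0.0, 0.988, -0.152, 0.002]
force: [-0.2, -0.3, 0.4]
width: 0.0001
t 3.15 store [-0.033   0.0859  0.2802] pos [0.5111 0.1147 0.2802] F [-0.2 -0.3  0.4] w 0.0001
turn [-0.01 -0.04 -0.02] shift [ 0.01 -0.02  4.63]
```

View pics/b_wrist.png

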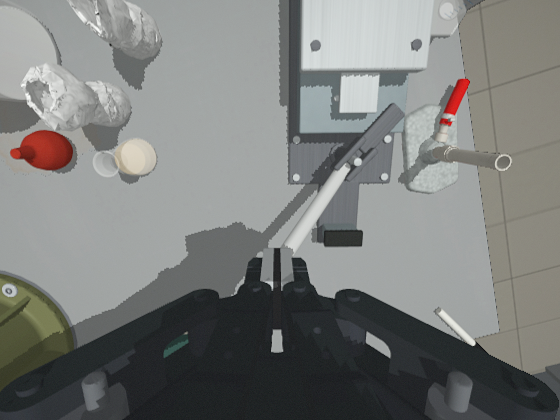

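View pics/b_scene.png

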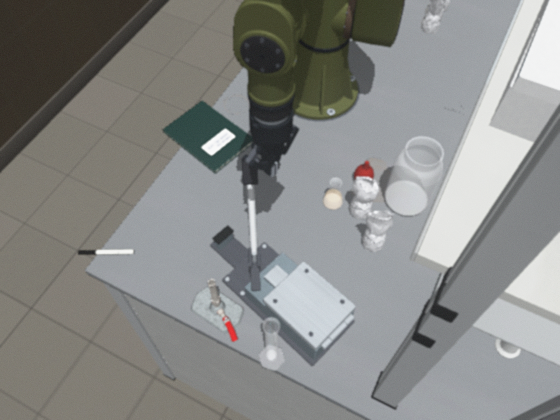

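```bash
python3 - <<'E'
from h import *
import cv2
im=cv2.imread('pics/b_wrist.png');c=calibration('wrist');sc=calibration('scene');im2=cv2.imread('pics/b_scene.png')
def S(r,z,a=-.716): return W(-r*np.cos(a),-r*np.sin(a),z)
for r in (40,60,80,100,120,163):
    z=.069+(r/1000-.014)*np.tan(.55); p=S(r/1000,z); 
    for i,k,col in((im,c,(0,0,255)),(im2,sc,(0,0,255))): cv2.circle(i,tuple(int(v) for v in proj(k,p)),2,col,-1)
for p in (W(-.032,.085,.095),W(0,0,.098),W(.05,.02,.086),W(.05,-.02,.086),W(-.105,0,.053)):
    for i,k in((im,c),(im2,sc)): cv2.circle(i,tuple(int(v) for v in proj(k,p)),2,(0,255,0),-1)
cv2.imwrite('pics/b2.png',np.hstack([im[60:340,200:480],cv2.resize(im2[140:280,190:330],(280,280))]))
E
```

```text
(no output)
```

View pics/b2.png

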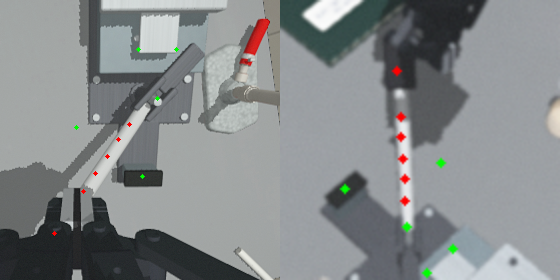

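```bash
python3 -m pendant '[[0,0,0,0,0,0.6,-1],[0,0,0,0,0,1.3,-1],[0,0,0,0,0,2,-1],[0,0,0,0,0,2.7,-1],[0,0,0,0,0,3.4,-1],[0,0,0,0,0,4.1,-1],[0,0,0,0,0,4.6,-1],[0,0,0,0,0,4.6,-1]]'; python3 - <<'E'
from h import *
import cv2
plan(W(-.08,.02,.095))
for n in ["wrist","top"]:
    im=snapshot(n); cv2.imwrite(f"pics/c_{n}.png",im[:,:,::-1])
E
```

```text
clock: 3.92
position: [0.5054, 0.1116, 0.0903]
orientation: [0.002, 0.988, -0.154, -0.004]
force: [-1.2, 0.3, -0.8]
width: -0.0
t 3.92 store [-0.0377  0.0904  0.0903] pos [0.5054 0.1116 0.0903] F [-1.2  0.3 -0.8] w -0.0
turn [ 0.06  0.08 -0.05] shift [ 1.76  1.05 -0.12]
```

View pics/c_wrist.png

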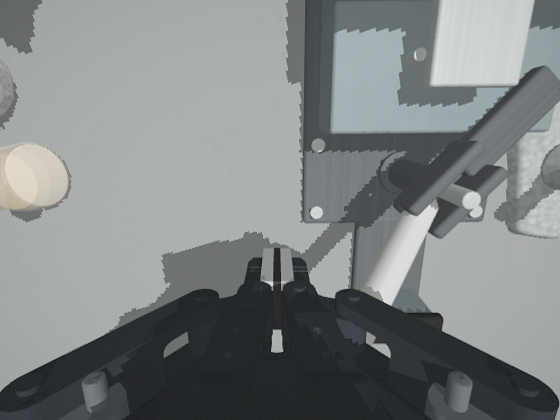

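```bash
python3 -m pendant '[[0,0,0,0.15,0.1,-0.1,-1],[0,0,0,0.3,0.2,-0.1,-1],[0,0,0,0.45,0.3,-0.1,-1],[0,0,0,0.6,0.4,-0.1,-1],[0,0,0,0.75,0.5,-0.1,-1],[0,0,0,0.9,0.6,-0.1,-1],[0,0,0,1,0.7,-0.1,-1],[0,0,0,1,0.7,-0.1,-1]]'; python3 - <<'E'
from h import *
import cv2
plan(W(-.078,.03,.095))
for n in ["wrist","scene"]:
    im=snapshot(n); cv2.imwrite(f"pics/d_{n}.png",im[:,:,::-1])
E
```

```text
clock: 4.68
position: [0.5387, 0.0724, 0.0981]
orientation: [0.001, 0.988, -0.154, -0.001]
force: [-0.3, 0.6, 0.4]
width: 0.0002
t 4.68 store [-0.0651  0.047   0.0981] pos [0.5387 0.0724 0.0981] F [-0.3  0.6  0.4] w 0.0002
turn [ 0.03  0.02 -0.07] shift [0.43 0.32 0.08]
```

View pics/d_wrist.png

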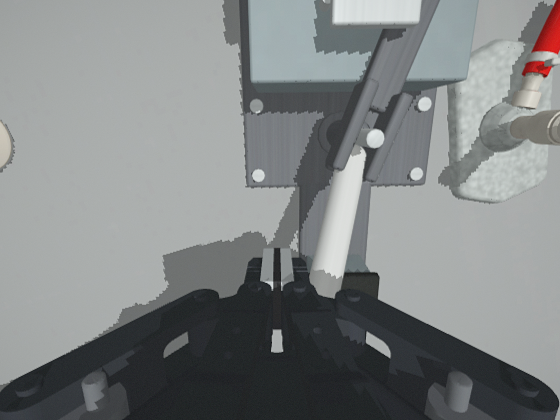

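```bash
python3 -m pendant '[[0,0,0,0.1,0.1,0,-1],[0,0,0,0.2,0.1,0,-1],[0,0,0,0.3,0.2,0,-1],[0,0,0,0.35,0.2,0,-1],[0,0,0,0.4,0.3,0,-1],[0,0,0,0.5,0.3,0,-1],[0,0,0,0.5,0.3,0,-1],[0,0,0,0.5,0.3,0,-1]]'; cat > look.py <<'E'
from h import *
import cv2,sys
n=sys.argv[1]
st()
w=snapshot('wrist');c=calibration('wrist');t=snapshot('top');s=snapshot('scene')
def dots(i,k):
    i=i[:,:,::-1].copy()
    for p in (W(0,0,.098),W(.05,.02,.086),W(.05,-.02,.086),W(-.105,0,.053)): cv2.circle(i,tuple(int(v) for v in proj(k,p)),1,(0,255,0),-1)
    return i
w=dots(w,c);t=dots(t,calibration('top'));s=dots(s,calibration('scene'))
cv2.imwrite(f'pics/{n}_w.png',w)
cv2.imwrite(f'pics/{n}_ts.png',np.hstack([cv2.resize(t[120:220,230:330],(400,400),interpolation=cv2.INTER_CUBIC),cv2.resize(s[200:300,220:320],(400,400),interpolation=cv2.INTER_CUBIC)]))
E
python3 look.py e
```

```text
clock: 5.45
position: [0.5536, 0.0556, 0.0979]
orientation: [0.001, 0.988, -0.154, -0.001]
force: [0.5, -0.4, -0.1]
width: 0.0003
t 5.45 store [-0.0767  0.0277  0.0979] pos [0.5536 0.0556 0.0979] F [ 0.5 -0.4 -0.1] w 0.0003
```

View pics/e_w.png

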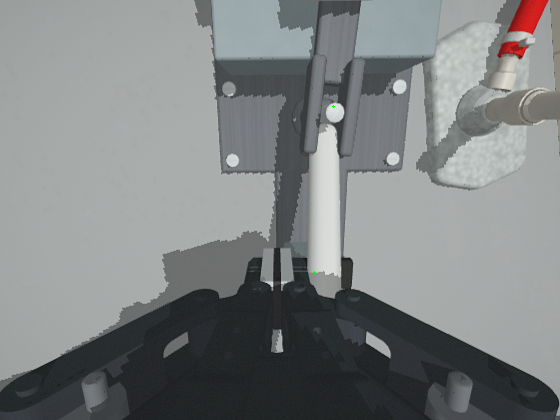

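View pics/e_ts.png

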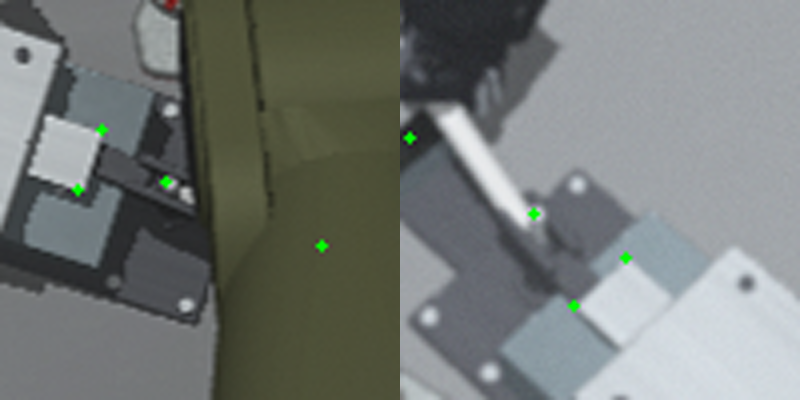

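```bash
cat > toe.py <<'E'
from h import *
import sys
a=eval(sys.argv[1]) # list of (u,v,z)
c=calibration(sys.argv[2] if len(sys.argv)>2 else 'wrist')
for u,v,z in a: print(toS(onz(c,(u,v),z)).round(4))
E
python3 toe.py '[(337,20,.073),(318,20,.073),(358,20,.073),(334,112,.098),(326,140,.09),(327,240,.125),(308,240,.12),(342,240,.12)]'
python3 toe.py '[(230+101/4,120+164/4,.073),(230+112/4,120+148/4,.073),(230+168/4,120+183/4,.098)]' top
```

```text
[ 0.0414 -0.0041  0.073 ]
[0.0415 0.0052 0.073 ]
[ 0.0414 -0.0144  0.073 ]
[-0.0023 -0.0002  0.098 ]
[-0.0149  0.0016  0.09  ]
[-0.0532  0.0051  0.125 ]
[-0.0551  0.0123  0.12  ]
[-0.0551 -0.0022  0.12  ]
[ 0.0441 -0.0016  0.073 ]
[ 0.0408 -0.0134  0.073 ]
[-0.0012  0.0005  0.098 ]
```

```bash
python3 -m pendant '[[0,0,0,0.05,0,0,-1],[0,0,0,0.1,0,0,-1],[0,0,0,0.15,0,0,-1],[0,0,0,0.2,0,0,-1],[0,0,0,0.24,0,0,-1],[0,0,0,0.24,0,0,-1],[0,0,0,0.24,0,0,-1],[0,0,0,0.24,0,0,-1]]'; python3 look.py f
```

```text
clock: 6.27
position: [0.5626, 0.053, 0.0979]
orientation: [0.001, 0.988, -0.154, -0.001]
force: [-0.6, -0.3, 0.1]
width: -0.0002
t 6.27 store [-0.0765  0.0183  0.0979] pos [0.5626 0.053  0.0979] F [-0.6 -0.3  0.1] w -0.0002
```

View pics/f_w.png

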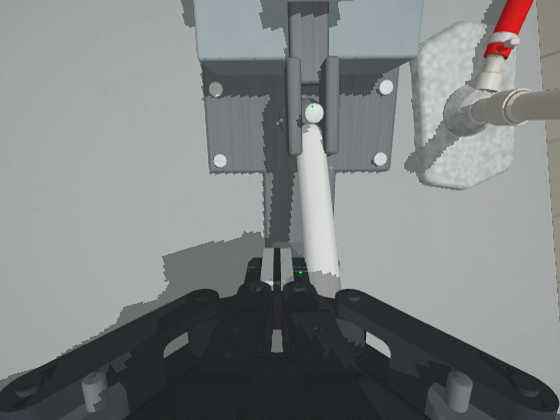

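View pics/f_ts.png

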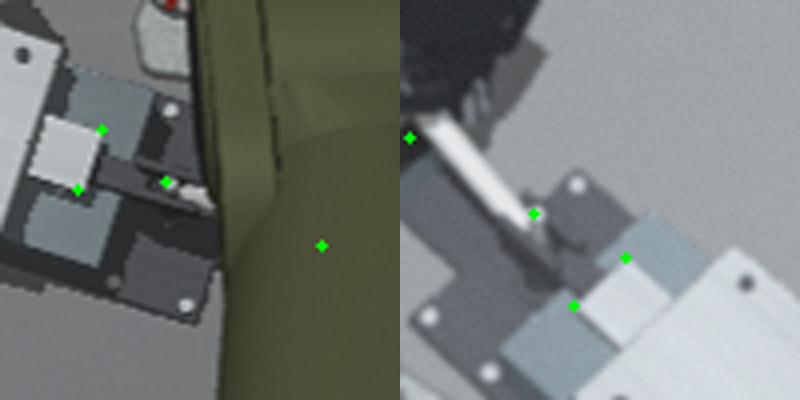

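```bash
python3 toe.py '[(308,20,.073),(289,20,.073),(328,20,.073),(314,112,.098),(318,240,.125),(301,240,.12),(336,240,.12),(292,130,.08),(333,130,.08),(195,50,.0615),(422,50,.0615),(205,170,.01),(397,170,.01)]'
```

```text
[0.0415 0.0004 0.073 ]
[0.0416 0.0097 0.073 ]
[ 0.0415 -0.0094  0.073 ]
[-0.0023 -0.0009  0.098 ]
[-0.0531 -0.0009  0.125 ]
[-0.0551  0.0056  0.12  ]
[-0.0551 -0.0093  0.12  ]
[-0.0103  0.0081  0.08  ]
[-0.0104 -0.013   0.08  ]
[0.031  0.0596 0.0615]
[ 0.0305 -0.0619  0.0615]
[-0.0406  0.071   0.01  ]
[-0.0411 -0.0758  0.01  ]
```

```bash
python3 -m pendant '[[0,0,0,-0.5,0,0,-1],[0,0,0,-1,0,0,-1],[0,0,0,-1,0,-0.6,-1],[0,0,0,-1,0,-1.3,-1],[0,0,0,-1,0,-2,-1],[0,0,0,-1,0,-2.7,-1],[0,0,0,-1,0,-3.4,-1],[0,0,0,-1,0,-3.6,-1]]'; python3 -m pendant '[[0,0,0,0,0.3,0,-1],[0,0,0,0,0.7,0,-1],[0,0,0,0,1.1,0,-1],[0,0,0,0,1.5,0,-1],[0,0,0,0,1.9,0,-1],[0,0,0,0,2.2,0,-1],[0,0,0,0,2.2,0,-1],[0,0,0,0,2.2,0,-1]]'; python3 look.py g; python3 - <<'E'
from h import *
plan(W(-.165,-.003,.2))
E
```

```text
clock: 7.08
position: [0.5269, 0.0657, 0.2467]
orientation: [0.0, 0.988, -0.154, 0.002]
force: [-0.4, 0.3, -0.2]
width: 0.0002
clock: 7.75
position: [0.4997, -0.0187, 0.2461]
orientation: [0.0, 0.988, -0.154, 0.001]
force: [0.0, 0.5, 0.4]
width: -0.0
t 7.75 store [-0.1638  0.0569  0.2461] pos [ 0.4997 -0.0187  0.2461] F [0.  0.5 0.4] w -0.0
t 7.9 store [-0.1626  0.0567  0.2465] pos [ 0.5003 -0.0177  0.2465] F [-0.5  0.3  0.2] w -0.0
turn [-0.   -0.04 -0.05] shift [1.49 0.05 1.17]
```

View pics/g_w.png

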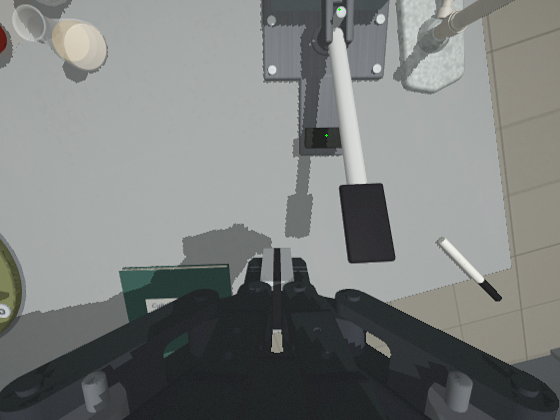

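View pics/g_ts.png

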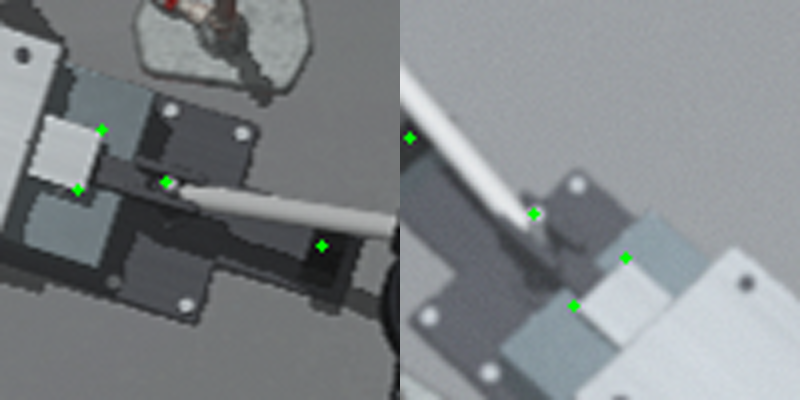

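```bash
python3 toe.py '[(366,222,.18),(361,185,.165),(372,260,.195),(345,110,.11),(341,12,.098)]'
python3 toe.py '[(230+98/4,120+160/4,.073),(230+95/4,120+176/4,.073),(230+103/4,120+150/4,.073)]' top
python3 - <<'E'
from h import *
im=snapshot('top')
print(find_in('pad','top')[:1]);st()
for l in('toe','pad','shaft'): print(l,find_in(l,'wrist')[:2] if 0 else '')
E
```

```text
[-0.1618 -0.0109  0.18  ]
[-0.1373 -0.0096  0.165 ]
[-0.1849 -0.0126  0.195 ]
[-0.0808 -0.0065  0.11  ]
[-0.0014 -0.0011  0.098 ]
[ 0.0467 -0.0034  0.073 ]
[0.0452 0.0068 0.073 ]
[ 0.0457 -0.0104  0.073 ]
[{'centre': [287.3, 164.5], 'p': 0.66}]
t 8.0 store [-0.1625  0.0567  0.2466] pos [ 0.5003 -0.0176  0.2466] F [ 0.3 -0.3  0.4] w -0.0003
toe 
pad 
shaft
```

```bash
python3 -m pendant '[[0,0,0,0.4,0,0,-1],[0,0,0,0.8,0,0,-1],[0,0,0,1.2,0,0,-1],[0,0,0,1.55,0,0.2,-1],[0,0,0,1.68,0,0.5,-1],[0,0,0,1.68,0,0.9,-1],[0,0,0,1.68,0,1.1,-1],[0,0,0,1.68,0,1.1,-1]]'; python3 -m pendant '[[0,0,0,0,0,0.1,-1],[0,0,0,0,0,0.2,-1],[0,0,0,0,0,0.3,-1],[0,0,0,0,0,0.4,-1],[0,0,0,0,0,0.5,-1],[0,0,0,0,0,0.6,-1],[0,0,0,0,0,0.7,-1],[0,0,0,0,0,0.7,-1]]'; python3 look.py i
```

```text
clock: 8.67
position: [0.5624, -0.0374, 0.2]
orientation: [0.0, 0.988, -0.153, -0.001]
force: [-0.1, 0.2, -0.5]
width: -0.0
clock: 9.33
position: [0.5619, -0.0374, 0.1711]
orientation: [0.0, 0.988, -0.153, -0.001]
force: [0.5, 0.9, 0.9]
width: -0.0001
t 9.33 store [-0.163  -0.008   0.1711] pos [ 0.5619 -0.0374  0.1711] F [0.5 0.9 0.9] w -0.0001
```

View pics/i_w.png

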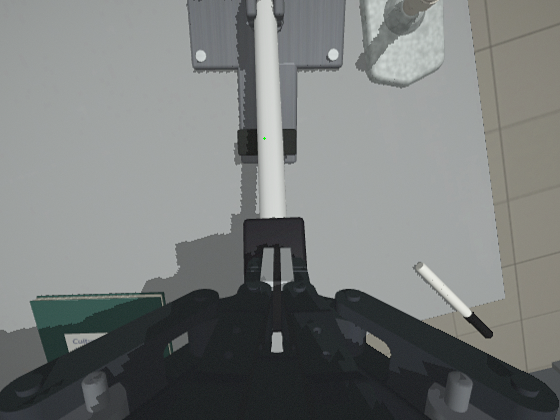

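View pics/i_ts.png

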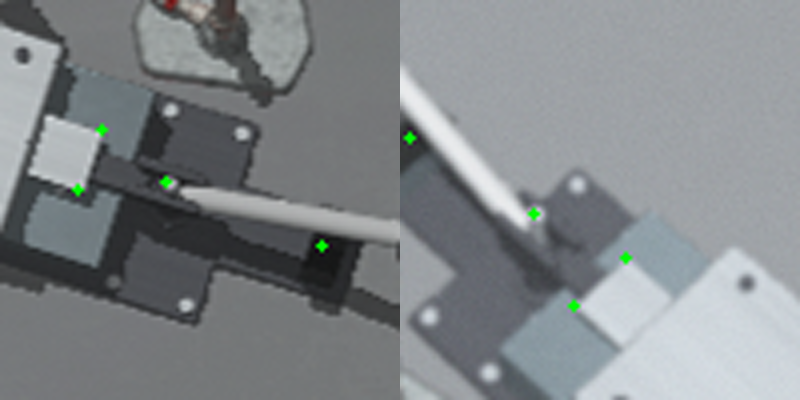

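```bash
python3 -m pendant '[[0,0,0,0,0,0.15,-1],[0,0,0,0,0.05,0.3,-1],[0,0,0,0,0.1,0.45,-1],[0,0,0,0,0.15,0.6,-1],[0,0,0,0,0.2,0.75,-1],[0,0,0,0,0.25,0.9,-1],[0,0,0,0,0.25,1,-1],[0,0,0,0,0.25,1,-1]]'; python3 look.py j
```

```text
clock: 10.15
position: [0.5597, -0.0481, 0.1321]
orientation: [0.001, 0.988, -0.153, -0.0]
force: [-0.1, -2.1, 7.7]
width: -0.0001
t 10.15 store [-0.1738 -0.0091  0.1321] pos [ 0.5597 -0.0481  0.1321] F [-0.1 -2.1  7.7] w -0.0001
```

View pics/j_w.png

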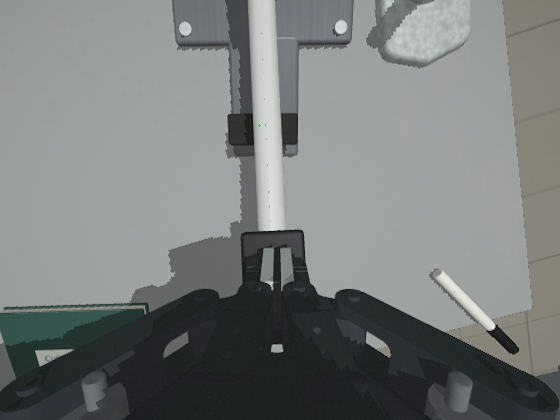

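View pics/j_ts.png

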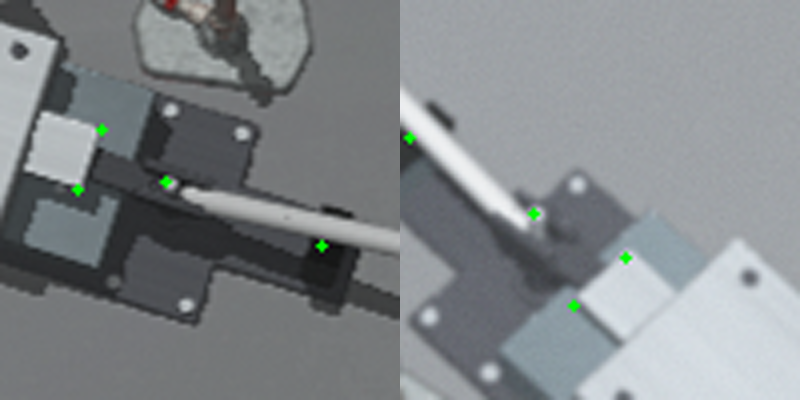

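```bash
python3 -m pendant '[[0,0,0,0,0,0.15,-1],[0,0,0,0,0.05,0.3,-1],[0,0,0,0,0.05,0.45,-1],[0,0,0,0,0.1,0.6,-1],[0,0,0,0,0.1,0.75,-1],[0,0,0,0,0.15,0.9,-1],[0,0,0,0,0.15,1,-1],[0,0,0,0,0.15,1,-1]]'; python3 look.py k
```

```text
clock: 10.97
position: [0.5585, -0.055, 0.0926]
orientation: [0.002, 0.988, -0.154, 0.001]
force: [-0.6, -2.4, 5.7]
width: 0.0001
t 10.97 store [-0.1808 -0.01    0.0926] pos [ 0.5585 -0.055   0.0926] F [-0.6 -2.4  5.7] w 0.0001
```

View pics/k_w.png

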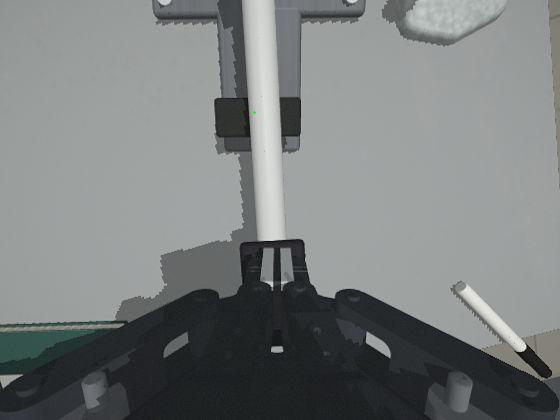

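View pics/k_ts.png

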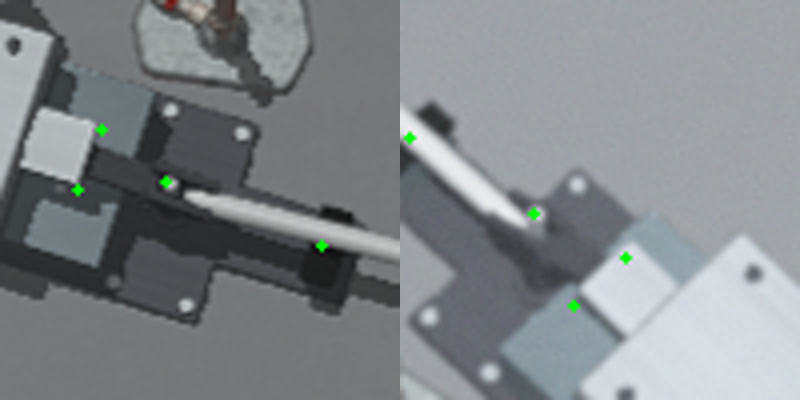

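```bash
python3 -m pendant '[[0,0,0,0,0,0.08,-1],[0,0,0,0,0,0.16,-1],[0,0,0,0,0.05,0.24,-1],[0,0,0,0,0.05,0.3,-1],[0,0,0,0,0.05,0.33,-1],[0,0,0,0,0.05,0.33,-1],[0,0,0,0,0.05,0.33,-1],[0,0,0,0,0.05,0.33,-1]]'; python3 look.py l; python3 - <<'E'
import cv2,numpy as np
from cell import *
t=snapshot('top');s=snapshot('scene')
f=lambda i:cv2.resize(i[:,:,::-1],(400,400),interpolation=cv2.INTER_LANCZOS4)
g=np.hstack([f(t[135:185,235:285]),f(s[240:300,250:310])]).astype(float)*1.8
cv2.imwrite('pics/l_z.png',np.clip(g,0,255).astype(np.uint8))
E
```

```text
clock: 11.78
position: [0.5587, -0.0572, 0.0803]
orientation: [0.002, 0.988, -0.154, 0.002]
force: [-0.8, -1.4, 4.6]
width: 0.0001
t 11.78 store [-0.1828 -0.0109  0.0803] pos [ 0.5587 -0.0572  0.0803] F [-0.8 -1.4  4.6] w 0.0001
```

View pics/l_z.png

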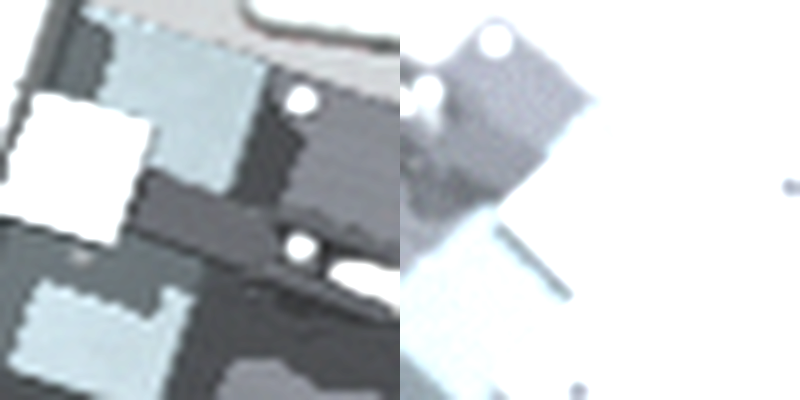

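View pics/l_w.png

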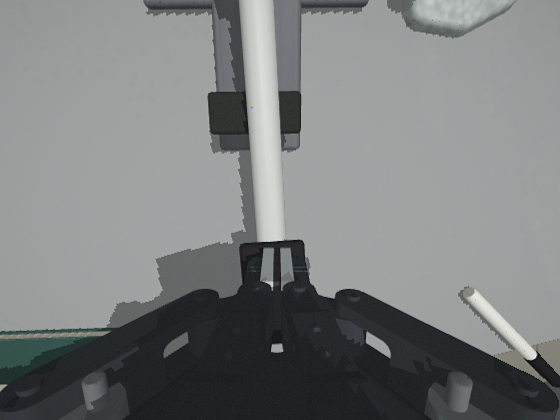

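View pics/l_ts.png

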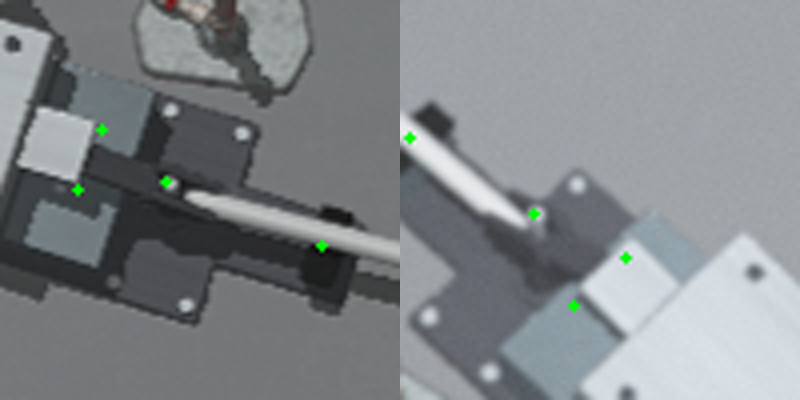

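```bash
python3 - <<'E'
from h import *
t=calibration('top');s=calibration('scene')
c=np.array([[254.4,149.4],[249.75,165.4]])
for z in(.086,.1,.105,.11,.12): print(z,[toS(onz(t,u,z)).round(4)[:2] for u in c])
# predicted
for th in (0,.1,.14,.17):
    P=[]
    for y in(-.02,.02):
        dx,dz=-.191,.006
        x=.241+dx*np.cos(th)+dz*np.sin(th); z=.08-dx*np.sin(th)+dz*np.cos(th)
        p=W(x,y,z); a=proj(t,p);b=proj(s,p)
        P+=[((a-[230,120])*4).round(0),((b-[220,200])*4).round(0)]
    print(th,P)
st()
E
```

```text
0.086 [array([ 0.0541, -0.0266]), array([0.0522, 0.0151])]
0.1 [array([ 0.0525, -0.0241]), array([0.0507, 0.0171])]
0.105 [array([ 0.052 , -0.0232]), array([0.0501, 0.0178])]
0.11 [array([ 0.0514, -0.0224]), array([0.0496, 0.0185])]
0.12 [array([ 0.0503, -0.0206]), array([0.0485, 0.0199])]
0 [array([100., 130.]), array([173., 306.]), array([ 80., 190.]), array([225., 259.])]
0.1 [array([ 97., 123.]), array([174., 293.]), array([ 76., 184.]), array([228., 245.])]
0.14 [array([ 94., 120.]), array([176., 288.]), array([ 73., 182.]), array([229., 240.])]
0.17 [array([ 92., 117.]), array([177., 285.]), array([ 71., 180.]), array([231., 236.])]
t 12.03 store [-0.1828 -0.0108  0.0802] pos [ 0.5586 -0.0572  0.0802] F [ 0.1 -1.2  4.9] w 0.0
```

```bash
python3 - <<'E'
from h import *
st(); print(ctrl.close_job()); st()
E
```

```text
t 12.03 store [-0.1828 -0.0108  0.0802] pos [ 0.5586 -0.0572  0.0802] F [ 0.1 -1.2  4.9] w 0.0
the job is handed in; nothing more can be done
None
the job is handed in; nothing more can be done
```

I swung the lever's toe under the lip with the closed fingers. I then pressed the pad down about 95 mm and handed the job in at 12.0 s, with the fingers still holding the lever down. No verdict was reported.

**Last checks:**
- **Flap:** the lip corners in the top and scene pictures put it at about 0.14–0.17 rad, above the 0.10 rad needed.
- **Fingers on the lever:** they were pressing with about 5 N and not moving.
- **Toe position:** after I let go of the handle, the two cameras gave slightly different values, about +4 mm (wrist) and −2 mm (top). In the last top picture, with the flap raised, it is about +4 mm after correcting for parallax, within the 10 mm allowed.
- **Flap and bystanders:** the tool stayed well away from the flap, burner, cylinder and flask. I did not measure the three bystanders again at the end.
- **Bump stop:** I stopped just short of pressing the handle onto it, so the fingers, not the stop, are holding the lever down.

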